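# Close up a carton row with a squeeze-release bookend

## Robot

A 6-joint arm with a two-finger parallel gripper is mounted at the origin on the work surface. World frame = base frame: x ahead of the robot, y to its left, z up, the work surface at z = 0. Lengths are in m, angles in rad, forces in N, time in s.
With the tool pointing down it reaches from about 0.325 to 0.775 m from the base axis. Payload 9.3 kg.
Tool frame: the origin (TCP) lies at the very end of the fingers, on their centre line; the grasp point (between the pads) lies 19 mm behind it (tcp_to_grasp is the distance from the TCP to the grasp point, in m); z points along the fingers, y is the direction in which the jaws open and shut (so a half turn about z gives the same grasp; the last joint's range is limited). The gripper opens to 85 mm and grips with 20 to 120 N. Pads are 22 mm wide; open, the fingers measure 114 mm over their backs; the gripper's body (76 mm by 85 mm) begins 54 mm behind the grasp point. The pads swing forward as they close: fully open they stand 13 mm farther back than shut.
Start: joints at [-1.423, 0.259, 0.021, 1.334, 0, 1.418], TCP at [0.163, -0.525, 0.231] pointing down, gripper open.
Joint ranges: [-3.04, 3.04], [-0.91, 1.82], [-1.04, 1.36], [-1.92, 1.95], [-1.52, 1.45], [-3.14, 3.14]. Speed limits (rad/s): [2.22, 2.22, 2.79, 3.14, 3.14, 3.14].

## Interface

Orientations are given as a rotation vector (axis times angle).
In Python, from plant import * gives the robot as it stands.
- The arm moves only by the tool jog_arm, never from a script. Its argument "increments" is a list that holds one entry, the list of rows, each a list of 4 numbers: the shift along the tool's x, y, z in cm, then the turn about the tool's z in degrees. A call has 1 to 12 rows; each row is the pose to reach, as a shift and turn from the pose commanded when the call began, along the tool's axes at that moment; what a row does not reach only later rows make up. A row lasts 1/12 s, in which the tool goes at most 41.7 mm and 7.16 degrees, less where a joint would pass 70% of its speed; a pose out of reach is approached as far as the arm can. A call with a gripper value outside its range is refused whole. "fingers" is the finger opening in cm, from 0 to 8.54, set as the call begins (left out, the last holds). The fingers move at their own pace and stop on an object; "newtons" is the grip in N (left out, the last holds). Time passes only in rows, so rows that repeat a pose let the fingers close. It gives the time, the measured TCP pose, the force and the opening at its end, in the units of the state.
- observe(): the state, without advancing time (a new reading comes with each control period).
- capture(name): name is "side" or "top"; returns the picture (384x512x3 uint8, red, green, blue); there is no depth.
- get_calibration(name): a dict with "mtx" (3x3 intrinsics, pixels), "dist" ([k1, k2, p1, p2, k3] as OpenCV has them; the pictures are not rectified), "pose" (4x4, takes a point from camera to world coordinates). Camera axes: x right, y up, looking along -z (the intrinsics and any distortion apply to the point x, -y, -z); pixel columns grow to the right and rows downward; lengths in m; the calibration is good to about 2 mm. A picture is of the moment at which its call begins. get_calibration takes no time and is no camera call.
- finish_job(): hands the job in, once; it reports no verdict.
The state is a dict: "t": time; "qpos": joint angles; "joint_vel": joint speeds; "effort": joint torques, N m; "tcp_pos": TCP position; "eef_rot": TCP orientation; "wrist_force": force on the tool from outside, world axes, zero at the start; "wrist_torque": the same for the moment, N m; "width": finger opening in m.
Only numpy, scipy, OpenCV 4.12 (cv2) and the standard library are available. Lean on these libraries where they do the work, as an engineer would, in place of code of your own. Each camera call takes 0.05 s, during which the arm holds its last target.

## Task

Close up the row of gift cartons in the display tray: squeeze the sliding bookend's release lever against its grip bar and keep it squeezed while you slide the bookend forward, until the cartons stand together without gaps against the tray's end wall. Then let go of the lever and ease the bookend back only as far as the first notch behind the row, so that its lock drops in and holds it there. Do not crush the cartons, do not force the bookend while it is locked, and leave the goods beside the tray alone.

Things in the scene. Friction and masses are not known exactly. Their poses are not given: they have to be found in the camera images.
- tray: grey metal tray fixed to the table: open channel 100 mm wide (x), y from -260 to +208 mm, side walls 34 mm high, floor 14 mm up. Origin on the table on the channel's middle line; +y = forward, to the end wall (75 mm high, inner face y = +200 mm). A notched steel bar is sunk in the floor behind y = -20 mm; its place along y varies by up to 8 mm either way, unmeasured: find the notches by feel.
- bookend: aluminium bookend sliding along tray y only (rubs about 1 N): upright plate 80 mm wide, 5 mm thick, top 80 mm above the table, 98 mm long foot behind it. Origin at table height below the front face that pushes the cartons; axes as the tray's. It starts in a long parking slot of the notched bar, where it shifts freely by some cm but which it leaves only with the lever squeezed.
- bookend_face (a point): centre of the plate's front face, 50 mm above the table. Row closed up: face at tray y = +62 mm. Locked in the first notch behind the row: 4 to 20 mm short of that (play 3 mm); two more notches, 26 and 52 mm farther back, are too loose. With the lever let go between notches the pawl drags on the bar (3 to 5 N) and snaps into a notch that it meets; then the bookend resists push and pull.
- grip_bar (a point): middle of the fixed black grip bar: round, 12 mm diameter, 70 mm long, lying across the tray (along tray x), axis 100 mm above the table and 60 mm behind the bookend's face; it moves with the bookend
- lever_bar (a point): middle of the release lever's steel bar: round, 12 mm diameter, 52 mm long, parallel to the grip bar, same height, behind it (tray -y). Axis to axis the bars are about 33 mm apart let go, 21 mm squeezed. Both are gripped together from above, one finger in front of the grip bar, one behind the lever bar; nothing stands within 40 mm of them there.
- lever (a joint): angle of the release lever about its pivot 74 mm below its bar: 0 = let go, pawl down in a notch; about 0.10 = let go, but the pawl rests on top of the bar between notches; 0.17 = fully squeezed, at its stop. The pawl clears the bar above about 0.13. A spring resists with 3 N at first, 7 N when squeezed, at the lever bar.
- carton_end: the one nearest the end wall of three alike white gift cartons with a grey band, 46 mm along tray y, 80 mm wide, 80 mm high, 90 to 180 g, loose on the tray floor. Origin at the middle of the underside, axes as the tray's. Its place in the closed row is tray y = +177 mm. The cartons bear 25 N at most.
- carton_mid: the middle one of three alike white gift cartons with a grey band, 46 mm along tray y, 80 mm wide, 80 mm high, 90 to 180 g, loose on the tray floor. Origin at the middle of the underside, axes as the tray's. Its place in the closed row is tray y = +131 mm. The cartons bear 25 N at most.
- carton_near: the one nearest the bookend of three alike white gift cartons with a grey band, 46 mm along tray y, 80 mm wide, 80 mm high, 90 to 180 g, loose on the tray floor. Origin at the middle of the underside, axes as the tray's. Its place in the closed row is tray y = +85 mm. The cartons bear 25 N at most.
- tumbler: bystander: steel tumbler bottle with black cap, 68 mm diameter, 170 mm high, standing beyond the tray; origin at the middle of its underside
- mug: bystander: white mug, 80 mm diameter, 92 mm high, beyond the tray; origin at the middle of its underside
- gift_box: bystander: brown cardboard box 100 x 70 x 45 mm, on the robot's side of the tray; origin at the middle of its underside
Not all that is in view belongs to the job. Leave any orange or pink look-alike of the carton_end alone.

How it is judged:
By the outcome, as a careful person would: the job done as asked, in the order asked, and still so for the second after the job is handed in, with the robot touching nothing.
It also fails if it takes over 42 s, if anything falls off the work surface, if the arm or the gripper's body presses on something with over 40 N, if the wrist force passes 120 N, or if a joint passes its speed limit or range.

## Working session

There is one attempt and no reset: what is moved stays moved. The work goes in short steps, Python scripts to look and compute and a tool call to move; the robot and the scene stay as the last step left them, time stands still between calls to the robot, and variables do not carry over. Pictures are saved under pics/ and viewed, and the job is handed in when it is done.

Besides the shell and the picture viewer there is one more tool, called after "Call:" as name([rows], argument=value, ...), one row to a line, values as JSON. jog_arm: Moves the arm, as the interface text tells. Its arguments: {"type":"object","properties":{"increments":{"type":"array"},"fingers":{"type":"number"},"newtons":{"type":"number"}},"required":["increments"]}

```bash
ls; mkdir -p pics
python3 - <<'E'
from plant import *
import cv2
for n in("side","top"):
    im=capture(n); cv2.imwrite(f"pics/{n}0.png",im[...,::-1])
    c=get_calibration(n); print(n,c)
print(observe())
E
```

```text
pics
side {'mtx': array([[404.9179752 ,   0.        , 252.16206824],
       [  0.        , 404.9179752 , 186.94535552],
       [  0.        ,   0.        ,   1.        ]]), 'dist': array([0.00595905, 0.        , 0.        , 0.        , 0.        ]), 'pose': array([[ 0.98376821,  0.09226052, -0.15390941,  0.37155276],
       [-0.1794242 ,  0.51845008, -0.83607205, -0.77514077],
       [ 0.00265791,  0.85011618,  0.52658847,  0.65750446],
       [ 0.        ,  0.        ,  0.        ,  1.        ]])}
top {'mtx': array([[352.91113167,   0.        , 263.025259  ],
       [  0.        , 352.91113167, 189.79469319],
       [  0.        ,   0.        ,   1.        ]]), 'dist': array([-0.08808246,  0.        ,  0.        ,  0.        ,  0.        ]), 'pose': array([[ 0.02895948,  0.9940633 , -0.1048785 ,  0.43085084],
       [-0.99941929,  0.02691016, -0.02090283,  0.13699731],
       [-0.01795643,  0.10542293,  0.99426534,  0.92137063],
       [ 0.        ,  0.        ,  0.        ,  1.        ]])}
{'t': 0.1, 'qpos': array([-1.42257393e+00,  2.59137597e-01,  2.08449733e-02,  1.33369414e+00,
       -1.65112382e-06,  1.41820444e+00]), 'joint_vel': array([ 0.00178639, -0.00173977,  0.00256351,  0.00156496,  0.00020544,
        0.00168247]), 'effort': array([ 5.24407529e-03, -5.56694269e+01,  3.45069695e+01,  1.16645699e-02,
       -2.64260125e-04,  1.41860625e-05]), 'tcp_pos': array([ 0.16292653, -0.52505697,  0.23072858]), 'eef_rot': array([-3.10494756e+00, -4.70560041e-01, -1.49117696e-06]), 'wrist_force': array([-0.32912949, -0.19478164, -0.72478373]), 'wrist_torque': array([ 0.00991588, -0.01206068,  0.09220923]), 'width': 0.0855779719672934}
```

View pics/side0.png

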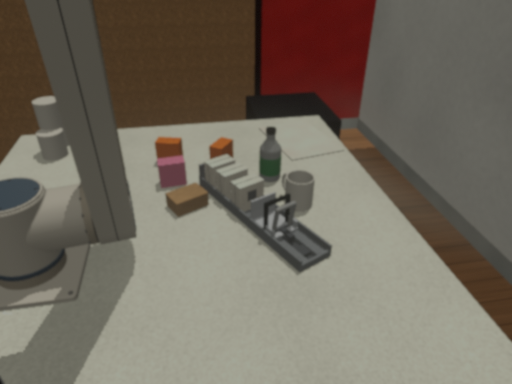

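View pics/top0.png

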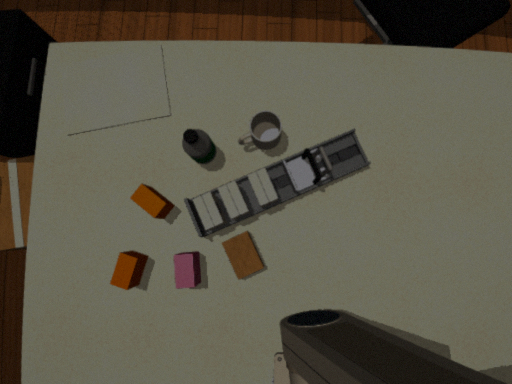

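The side view shows the tray running from about (205,165) to (320,250), with the grip bars near (280,210). In the top view it runs from (190,215) to (365,150), with the end wall on the left and the bars near (315,165). The orange and pink look-alikes lie off the tray. I'll zoom in.

Run:
```python
import cv2
a=cv2.imread("pics/top0.png")[115:245,175:380]
a=cv2.convertScaleAbs(a,alpha=1.6,beta=10)
cv2.imwrite("pics/topz.png",cv2.resize(a,(800,507),interpolation=cv2.INTER_CUBIC))
a=cv2.imread("pics/side0.png")[145:270,185:345]
cv2.imwrite("pics/sidez.png",cv2.resize(a,(768,600),interpolation=cv2.INTER_CUBIC))
```

```text
(no output)
```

View pics/topz.png

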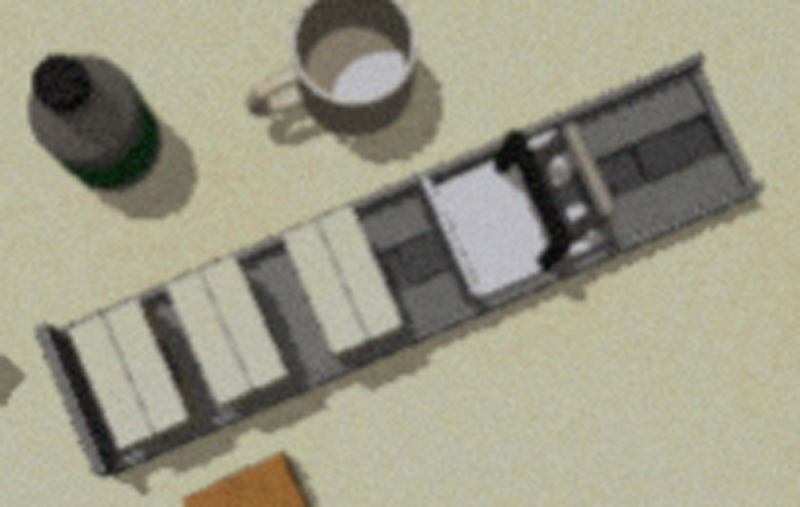

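View pics/sidez.png

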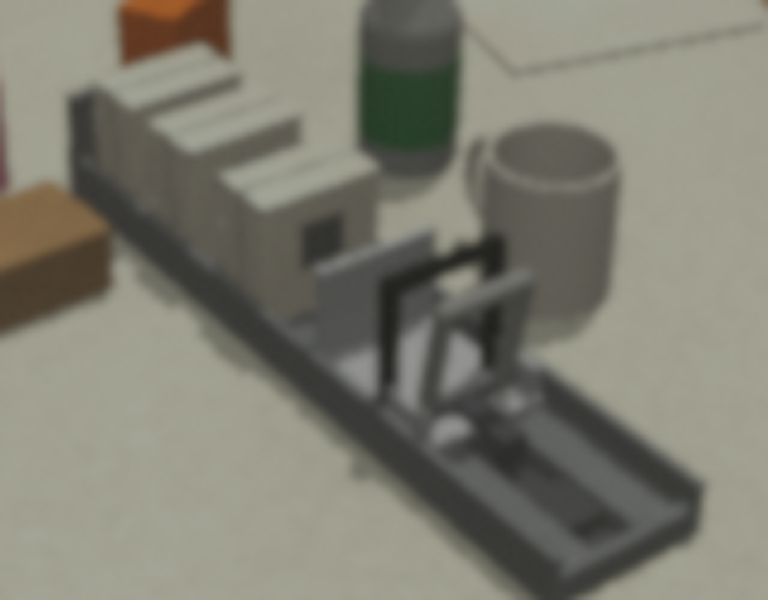

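```bash
cat > h.py <<'E'
import numpy as np,cv2
from plant import *
def proj(n,P):
    c=get_calibration(n); T=np.linalg.inv(c["pose"]); P=np.atleast_2d(P)
    q=P@T[:3,:3].T+T[:3,3]; q=q*[1,-1,-1]
    return cv2.projectPoints(q,np.zeros(3),np.zeros(3),c["mtx"],c["dist"])[0][:,0]
def t2w(p,P):
    P=np.atleast_2d(P); c,s=np.cos(p[2]),np.sin(p[2])
    return P@np.array([[c,-s,0],[s,c,0],[0,0,1]]).T+[p[0],p[1],0]
E
cat > fit.py <<'E'
from h import *
from scipy.optimize import least_squares
tz=lambda u,v:(175+u/3.902-.37,115+v/3.902-.37)
sz=lambda u,v:(185+u/4.8-.4,145+v/4.8-.4)
top=[tz(38,326),tz(100,472),tz(702,56),tz(760,188),tz(512,142),tz(552,262),tz(572,126),tz(607,213),tz(421,178),tz(475,300)]
side=[sz(388,285),sz(498,242),sz(439,318),sz(530,275),sz(315,268),sz(433,233)]
def model(p):
    s,W,g=p[3:]
    G=[[.035,s-.06,.1],[-.035,s-.06,.1],[.026,s-.06-g,.1],[-.026,s-.06-g,.1]]
    T=[[W,.208,.075],[-W,.208,.075],[W,-.26,.034],[-W,-.26,.034]]+G+[[.04,s,.08],[-.04,s,.08]]
    S=[G[1],G[0],G[3],G[2],[-.04,s-.0025,.08],[.04,s-.0025,.08]]
    return t2w(p,T),t2w(p,S)
def res(p):
    a,b=model(p)
    return np.r_[(proj("top",a)-top).ravel(),(proj("side",b)-side).ravel()]
r=least_squares(res,[.5,.05,-.3+.0,-.04,.055,.033],loss="soft_l1")
print(r.x.round(4),np.degrees(r.x[2])); print(res(r.x).reshape(-1,2).round(1))
p=r.x; np.save("p.npy",p)
print("grip,lever",t2w(p,[[0,p[3]-.06,.1],[0,p[3]-.06-p[5],.1]]))
print(r.cost)
E
python3 fit.py
```

```text
[ 0.5369  0.1374  0.4341 -0.0476  0.0487  0.0351] 24.869959826987845
[[-0.6  0.4]
 [-1.5  0.1]
 [ 0.6 -0.5]
 [ 1.8 -0.3]
 [ 0.5 -0.5]
 [ 2.3 -4.4]
 [ 0.1  1.3]
 [ 0.2 -1.2]
 [-0.6 -0.2]
 [-1.1 -1.3]
 [-0.6  0.4]
 [-1.4  0.4]
 [ 0.5 -0.9]
 [-1.8  1. ]
 [-0.6  0.7]
 [-0.5 -1.6]]
grip,lever [[0.58214269 0.03974991 0.1       ]
 [0.5968838  0.00794928 0.1       ]]
14.592467123026774
```

```bash
sed -i 's/tz(552,262)/tz(548,245)/; s/tz(475,300)/tz(470,296)/' fit.py; python3 fit.py
python3 - <<'E'
from h import *
p=np.load("p.npy"); s=p[3];g=p[5]
L=[[(.05,-.26,.034),(.05,.2,.034)],[(-.05,-.26,.034),(-.05,.2,.034)],[(-.05,.2,.075),(.05,.2,.075)],[(-.05,-.26,.034),(.05,-.26,.034)],[(-.04,s,.08),(.04,s,.08)],[(-.035,s-.06,.1),(.035,s-.06,.1)],[(-.026,s-.06-g,.1),(.026,s-.06-g,.1)]]
for n,(r0,r1,c0,c1),k in(("top",(115,245,175,380),3.9),("side",(145,270,185,345),4.8)):
    a=cv2.imread(f"pics/{n}0.png")[r0:r1,c0:c1]; a=cv2.resize(a,None,fx=k,fy=k,interpolation=cv2.INTER_CUBIC)
    for l in L:
        q=(proj(n,t2w(p,l))-[c0,r0]+.5)*k
        cv2.line(a,*[tuple(int(v) for v in x) for x in q],(0,0,255),1)
    cv2.imwrite(f"pics/ov_{n}.png",a)
E
```

```text
[ 0.5373  0.1377  0.4342 -0.0474  0.0487  0.0355] 24.87554270872739
[[-0.8  0.2]
 [-1.6 -0. ]
 [ 0.5 -0.7]
 [ 1.6 -0.4]
 [ 0.2 -0.7]
 [ 3.1 -0.2]
 [ 0.   1. ]
 [ 0.1 -1.4]
 [-0.8 -0.3]
 [ 0.  -0.4]
 [-0.6  0.3]
 [-1.3  0.3]
 [ 0.7 -1. ]
 [-1.6  1. ]
 [-0.5  0.5]
 [-0.4 -1.7]]
grip,lever [[0.58247808 0.04028054 0.1       ]
 [0.59739586 0.00810698 0.1       ]]
10.787719654270138
```

View pics/ov_top.png

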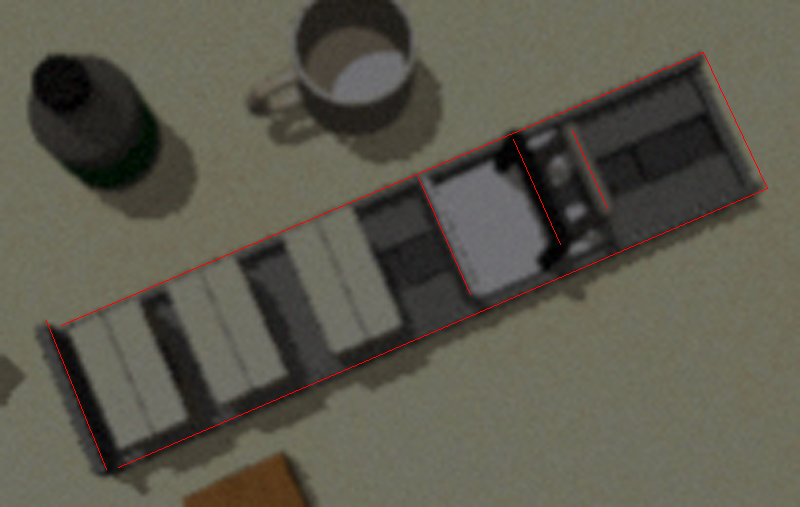

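View pics/ov_side.png

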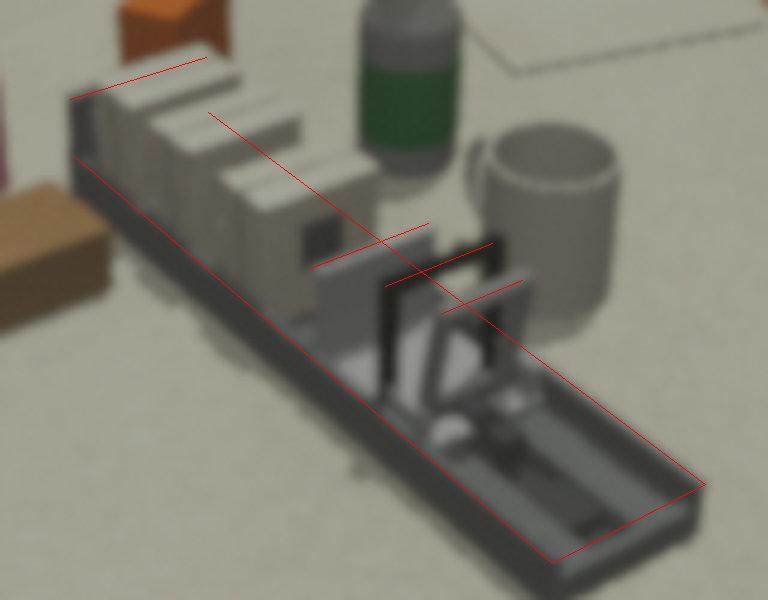

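```bash
cat >> h.py <<'E'
def back(n,uv,z):
    c=get_calibration(n); u=cv2.undistortPoints(np.array([[uv]],float),c["mtx"],c["dist"])[0,0]
    d=c["pose"][:3,:3]@[u[0],-u[1],-1]; o=c["pose"][:3,3]
    return o+d*(z-o[2])/d[2]
def w2t(p,P):
    c,s=np.cos(p[2]),np.sin(p[2]); d=np.array(P)-[p[0],p[1],0]
    return d@np.array([[c,-s,0],[s,c,0],[0,0,1]])
def yawt(s): 
    from scipy.spatial.transform import Rotation as R
    m=R.from_rotvec(s["eef_rot"]).as_matrix(); return np.degrees(np.arctan2(m[1,0],m[0,0]))
def st():
    s=observe(); p=np.load("p.npy"); f=s["wrist_force"]; print("t%.2f tcp"%s["t"],s["tcp_pos"].round(4),"tray",w2t(p,s["tcp_pos"]).round(4),"yaw%.2f"%yawt(s),"F",f.round(1),"Ftray",(w2t(p,f+[p[0],p[1],0])).round(1),"w%.4f"%s["width"])
    return s
E
python3 - <<'E'
from h import *
p=np.load("p.npy")
tz=lambda u,v:(175+u/3.902-.37,115+v/3.902-.37)
print("tumbler cap",w2t(p,back("top",tz(62,83),.17)),"mug",w2t(p,back("top",tz(353,45),.092)))
for u,v in ((72,338),(120,450),(168,295),(220,402),(285,240),(342,352),(350,210),(400,325)): print(w2t(p,back("top",tz(u,v),.094)).round(4))
s=st()
for yd in(24.87,24.3):
  m=t2w(p,[0,p[3]-.06-.017,0])[0]; d=m-s["tcp_pos"]
  a=np.radians(yawt(s)); print("tool shift cm",100*(d[0]*np.cos(a)+d[1]*np.sin(a)),100*(d[0]*np.sin(a)-d[1]*np.cos(a)), "turn",-(yd-yawt(s)))
E
```

```text
tumbler cap [0.15425427 0.12448759 0.17      ] mug [ 0.12995584 -0.04244458  0.092     ]
[0.0301 0.1859 0.094 ]
[-0.0439  0.1846  0.094 ]
[0.0312 0.1221 0.094 ]
[-0.041  0.118  0.094]
[0.0339 0.0438 0.094 ]
[-0.0423  0.0388  0.094 ]
[0.0352 0.0002 0.094 ]
[-0.0412  0.0003  0.094 ]
t0.10 tcp [ 0.1629 -0.5251  0.2307] tray [-0.6184 -0.4438  0.2307] yaw17.24 F [-0.3 -0.2 -0.7] Ftray [-0.4 -0.  -0.7] w0.0856
tool shift cm 57.048032699304976 -39.879001616964594 turn -7.634616990958911
tool shift cm 57.048032699304976 -39.879001616964594 turn -7.0646169909589105
```

Call:
jog_arm([
  [[5,-3.5,0,-1],[8,-5.6,0,-2],[11.3,-7.9,0,-3],[14.7,-10.3,0,-4],[18,-12.6,0,-5],[21.3,-14.9,0,-6],[24.6,-17.2,0,-7.2],[28,-19.6,0,-7.2],[31.3,-21.9,0,-7.2],[34.6,-24.2,0,-7.2],[38,-26.6,0,-7.2],[41,-28.7,0,-7.2]],
], fingers=8.5)

```text
t: 1.1
tcp_pos: [0.47, -0.128, 0.2312]
eef_rot: [3.07, 0.665, -0.0]
wrist_force: [0.5, -1.1, -0.4]
width: 0.0852
```

Run:
```python
from h import *
p=np.load("p.npy"); s=st()
m=t2w(p,[-.003,p[3]-.06-.017,0])[0]; d=m-s["tcp_pos"]
a=np.radians(yawt(s)); print("tool shift cm",100*(d[0]*np.cos(a)+d[1]*np.sin(a)),100*(d[0]*np.sin(a)-d[1]*np.cos(a)))
```

```text
t1.10 tcp [ 0.47   -0.128   0.2312] tray [-0.1729 -0.2128  0.2312] yaw24.44 F [ 0.5 -1.1 -0.4] Ftray [-0.1 -1.2 -0.4] w0.0852
tool shift cm 16.919195069452126 -8.967229974269152
```

Call:
jog_arm([
  [[3,-1.6,0,0],[6,-3.2,0,0],[9,-4.8,0,0],[12,-6.4,0,0],[14.5,-7.8,0,0],[15.5,-8.3,0,0],[15.5,-8.3,0,0],[15.5,-8.3,0,0]],
])

```text
t: 1.77
tcp_pos: [0.5758, 0.0097, 0.2307]
eef_rot: [-3.07, -0.667, 0.002]
wrist_force: [0.5, -0.2, 0.9]
width: 0.0848
```

```bash
cat > n.py <<'E'
from h import *
p=np.load("p.npy"); s=st()
m=t2w(p,[-.003,p[3]-.06-.017,0])[0]; d=m-s["tcp_pos"]
a=np.radians(yawt(s)); print("tool shift cm",100*(d[0]*np.cos(a)+d[1]*np.sin(a)),100*(d[0]*np.sin(a)-d[1]*np.cos(a)))
E
python3 n.py
```

```text
t1.77 tcp [0.5758 0.0097 0.2307] tray [-0.019  -0.1323  0.2307] yaw24.50 F [ 0.5 -0.2  0.9] Ftray [ 0.3 -0.4  0.9] w0.0848
tool shift cm 1.5899473188804532 -0.7983410836114199
```

Call:
jog_arm([
  [[0.8,-0.4,1,0],[1.6,-0.8,3,0],[1.6,-0.8,6,0],[1.6,-0.8,8,0],[1.6,-0.8,9.5,0],[1.6,-0.8,10,0],[1.6,-0.8,10,0],[1.6,-0.8,10,0]],
])

```text
t: 2.43
tcp_pos: [0.5873, 0.0229, 0.1318]
eef_rot: [3.071, 0.663, 0.001]
wrist_force: [-0.8, 0.5, 0.9]
width: 0.0848
```

```bash
cat > look.py <<'E'
import sys
from h import *
k=sys.argv[1]
a=capture("top")[...,::-1]; b=capture("side")[...,::-1]
cv2.imwrite(f"pics/top{k}.png",a); cv2.imwrite(f"pics/side{k}.png",b)
a=cv2.resize(a[110:250,170:390],(550,350),interpolation=cv2.INTER_CUBIC)
b=cv2.resize(b[120:270,180:350],(680,600),interpolation=cv2.INTER_CUBIC)
cv2.imwrite(f"pics/a{k}.png",a);cv2.imwrite(f"pics/b{k}.png",b)
st()
E
python3 look.py 1
```

```text
t2.53 tcp [0.5878 0.0231 0.1325] tray [-0.0024 -0.1252  0.1325] yaw24.40 F [0.6 0.2 0.1] Ftray [ 0.6 -0.1  0.1] w0.0850
```

View pics/b1.png

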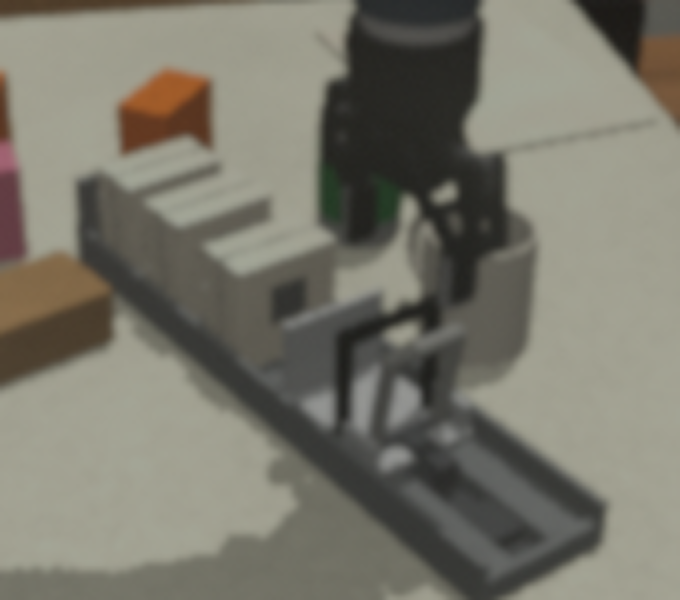

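View pics/top1.png

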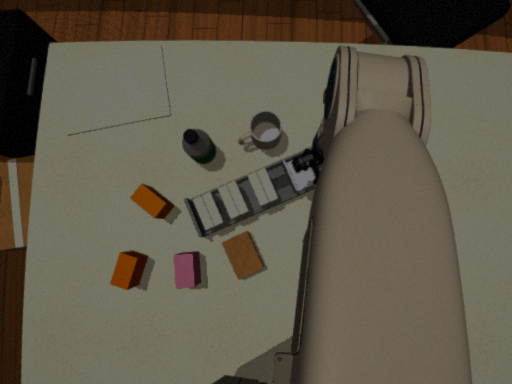

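The side view shows the open fingers above the bars, with tips near (360,235) and (455,295). The bars are at (390,320) and (430,345). I'll check this by projecting points.

Run:
```python
from h import *
p=np.load("p.npy")
P=[[-.0024,-.125+.05,.146],[-.0024,-.125-.05,.146],[0,p[3]-.06,.1],[0,p[3]-.06-p[5],.1],[0,p[3]-.06,.146],[0,p[3]-.06-p[5],.146]]
print(((proj("side",t2w(p,P))-[180,120])*4).round())
```

```text
[[352. 234.]
 [456. 307.]
 [385. 319.]
 [421. 345.]
 [387. 256.]
 [424. 281.]]
```

Call:
jog_arm([
  [[0,0,1.5,0],[0,0,3.5,0],[0,0,5,0],[0,0,5.4,0],[0,0,5.4,0],[0,0,5.4,0]],
])

```text
t: 3.03
tcp_pos: [0.5878, 0.0234, 0.0784]
eef_rot: [3.07, 0.665, 0.002]
wrist_force: [-0.3, 0.0, 0.6]
width: 0.0853
```

Call:
jog_arm([
  [[0,0,0,0],[0,0,0,0],[0,0,0,0],[0,0,0,0],[0,0,0,0],[0,0,0,0]],
], fingers=5.0, newtons=30)

```text
t: 3.53
tcp_pos: [0.5873, 0.0235, 0.0774]
eef_rot: [3.07, 0.665, 0.0]
wrist_force: [-0.6, 0.8, -0.8]
width: 0.0499
```

```bash
python3 look.py 2
```

```text
t3.63 tcp [0.5873 0.0235 0.0773] tray [-0.0027 -0.1247  0.0773] yaw24.43 F [-0.6  0.2 -0.5] Ftray [-0.5  0.4 -0.5] w0.0498
```

View pics/b2.png

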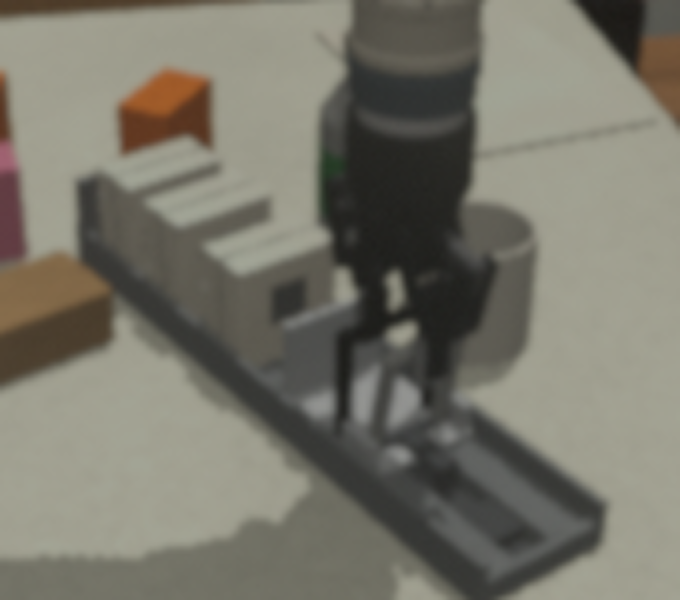

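The fingers straddle both bars, front finger near (370,300) and rear finger near (440,350). I'll squeeze now.

Call:
jog_arm([
  [[0,0,0,0],[0,0,0,0],[0,0,0,0],[0,0,0,0],[0,0,0,0],[0,0,0,0]],
], fingers=2.5, newtons=35)

```text
t: 4.13
tcp_pos: [0.5876, 0.0235, 0.078]
eef_rot: [3.07, 0.665, 0.002]
wrist_force: [-0.9, -0.4, 6.6]
width: 0.0312
```

```bash
python3 look.py 3
```

```text
t4.23 tcp [0.5876 0.0235 0.078 ] tray [-0.0024 -0.1248  0.078 ] yaw24.44 F [-2.3 -0.7  5.9] Ftray [-2.3  0.4  5.9] w0.0314
```

View pics/b3.png

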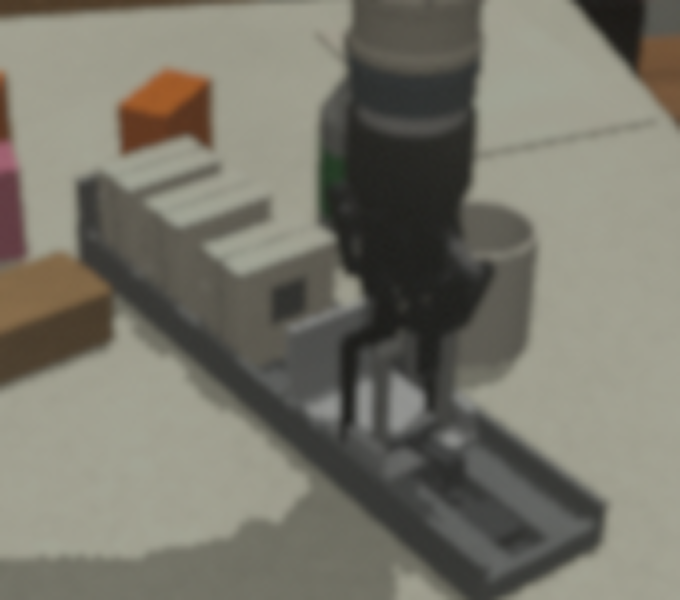

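Call:
jog_arm([
  [[0,-0.4,0,0],[0,-0.8,0,0],[0,-1.2,0,0],[0,-1.6,0,0],[0,-2.0,0,0],[0,-2.4,0,0],[0,-2.8,0,0],[0,-3.0,0,0]],
])

```text
t: 4.9
tcp_pos: [0.5748, 0.0507, 0.078]
eef_rot: [3.07, 0.665, 0.001]
wrist_force: [-1.8, -2.8, 7.1]
width: 0.0313
```

```bash
python3 look.py 4
```

```text
t5.00 tcp [0.5747 0.051  0.078 ] tray [-0.0025 -0.0945  0.078 ] yaw24.46 F [-4.  -0.3  7.3] Ftray [-3.8  1.4  7.3] w0.0307
```

View pics/b4.png

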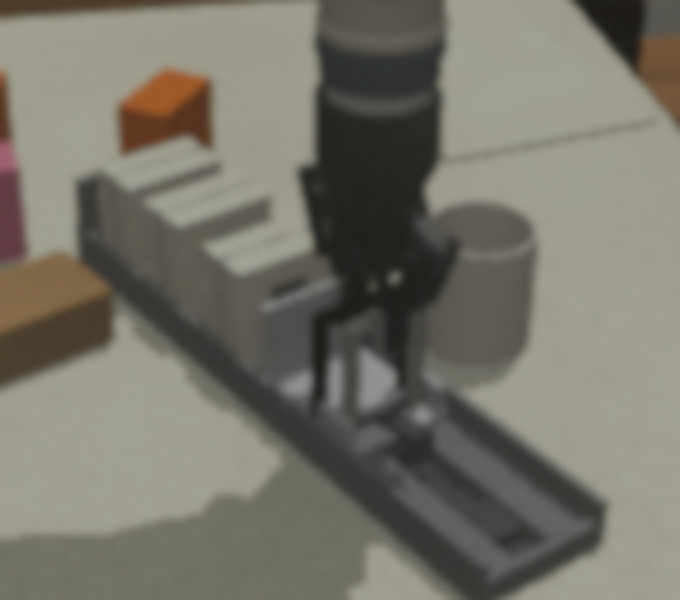

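Call:
jog_arm([
  [[0,-0.5,0,0],[0,-1.1,0,0],[0,-1.7,0,0],[0,-2.3,0,0],[0,-2.9,0,0],[0,-3.5,0,0],[0,-4.1,0,0],[0,-4.7,0,0],[0,-5.3,0,0],[0,-5.9,0,0],[0,-6.4,0,0],[0,-6.7,0,0]],
])

```text
t: 6.0
tcp_pos: [0.5465, 0.1114, 0.078]
eef_rot: [3.069, 0.664, -0.001]
wrist_force: [-6.2, -4.7, 9.4]
width: 0.0311
```

```bash
python3 look.py 5
```

```text
t6.10 tcp [0.5463 0.1118 0.078 ] tray [-0.0028 -0.0274  0.078 ] yaw24.46 F [-6.4 -1.6  9.6] Ftray [-6.5  1.3  9.6] w0.0311
```

View pics/b5.png

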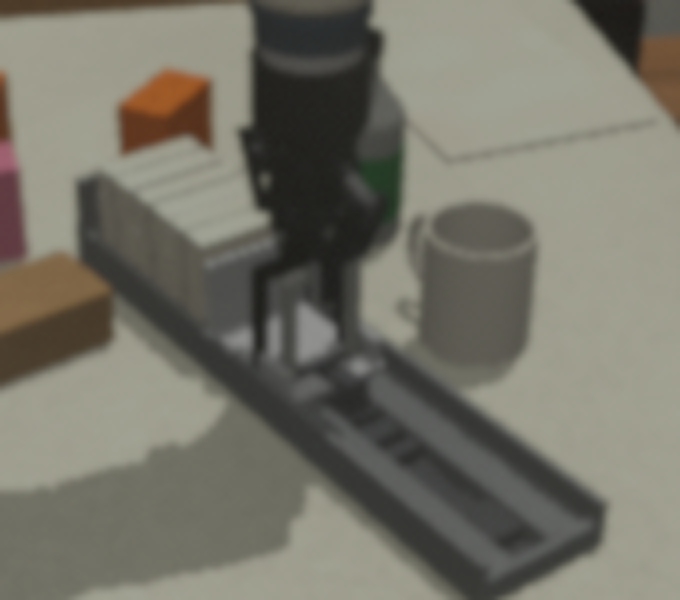

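View pics/a5.png

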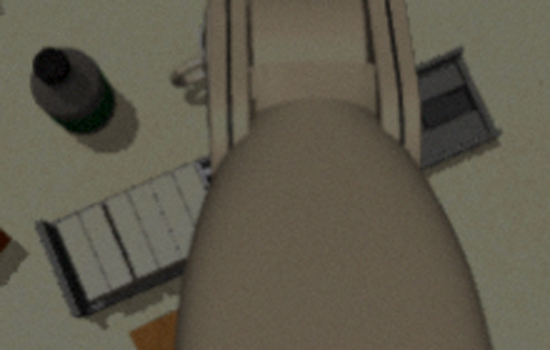

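Call:
jog_arm([
  [[-0.04,-0.2,-0.05,0],[-0.04,-0.4,-0.05,0],[-0.04,-0.6,-0.05,0],[-0.05,-0.8,-0.05,0],[-0.05,-0.9,-0.05,0],[-0.05,-1.0,-0.05,0]],
])

```text
t: 6.6
tcp_pos: [0.5423, 0.1202, 0.0781]
eef_rot: [3.069, 0.664, -0.001]
wrist_force: [-3.7, -5.5, 5.6]
width: 0.0309
```

```bash
python3 look.py 6
```

```text
t6.70 tcp [0.5422 0.1203 0.0781] tray [-0.0028 -0.0179  0.0781] yaw24.43 F [-3.5 -4.7  5.8] Ftray [-5.2 -2.8  5.8] w0.0309
```

View pics/a6.png

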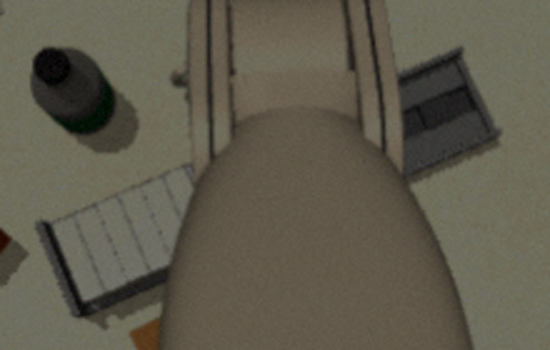

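Call:
jog_arm([
  [[-0.03,-0.1,0,0],[-0.03,-0.2,0,0],[-0.03,-0.3,0,0],[-0.03,-0.3,0,0]],
])

```text
t: 7.03
tcp_pos: [0.5409, 0.1231, 0.0781]
eef_rot: [3.07, 0.664, -0.0]
wrist_force: [-1.9, -4.8, 6.6]
width: 0.0309
```

```bash
python3 -c "
from h import *
st()"
```

```text
t7.03 tcp [0.5409 0.1231 0.0781] tray [-0.0029 -0.0149  0.0781] yaw24.43 F [-1.9 -4.8  6.6] Ftray [-3.8 -3.5  6.6] w0.0309
```

Call:
jog_arm([
  [[0,-0.1,0,0],[0,-0.2,0,0],[0,-0.2,0,0]],
])

```text
t: 7.28
tcp_pos: [0.5401, 0.1249, 0.0781]
eef_rot: [3.07, 0.664, -0.0]
wrist_force: [-1.9, -4.3, 5.8]
width: 0.0307
```

```bash
python3 -c "
from h import *
st()"
```

```text
t7.28 tcp [0.5401 0.1249 0.0781] tray [-0.0028 -0.0129  0.0781] yaw24.43 F [-1.9 -4.3  5.8] Ftray [-3.5 -3.1  5.8] w0.0307
```

Call:
jog_arm([
  [[0,-0.1,0,0],[0,-0.2,0,0],[0,-0.2,0,0]],
])

```text
t: 7.53
tcp_pos: [0.5393, 0.1267, 0.0781]
eef_rot: [3.07, 0.664, -0.0]
wrist_force: [-1.9, -4.3, 6.0]
width: 0.031
```

```bash
python3 look.py 7
```

```text
t7.63 tcp [0.5393 0.1267 0.0781] tray [-0.0029 -0.0109  0.0781] yaw24.43 F [-2.6 -4.3  5.7] Ftray [-4.1 -2.8  5.7] w0.0310
```

```bash
python3 -c "
import cv2
a=cv2.imread('pics/top7.png')[175:240,180:260]; cv2.imwrite('pics/c7.png',cv2.resize(a,(720,585),interpolation=cv2.INTER_CUBIC))"
```

```text
(no output)
```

View pics/c7.png

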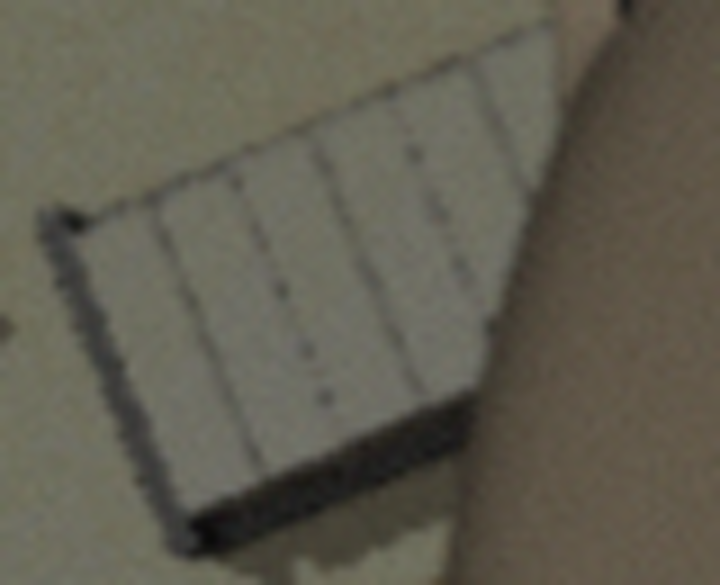

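The three cartons look together against the end wall. I'll keep feeling forward for firm contact.

Call:
jog_arm([
  [[0,-0.05,0,0],[0,-0.1,0,0],[0,-0.1,0,0]],
])

```text
t: 7.88
tcp_pos: [0.5389, 0.1275, 0.078]
eef_rot: [3.07, 0.664, -0.0]
wrist_force: [-2.4, -3.7, 5.8]
width: 0.0307
```

Call:
jog_arm([
  [[0,-0.05,0,0],[0,-0.1,0,0],[0,-0.1,0,0]],
])

```text
t: 8.13
tcp_pos: [0.5385, 0.1284, 0.0781]
eef_rot: [3.07, 0.664, -0.0]
wrist_force: [-3.3, -4.8, 6.3]
width: 0.031
```

```bash
python3 -c "
from h import *
st()"
```

```text
t8.13 tcp [0.5385 0.1284 0.0781] tray [-0.0029 -0.0089  0.0781] yaw24.42 F [-3.3 -4.8  6.3] Ftray [-5.  -2.9  6.3] w0.0310
```

Call:
jog_arm([
  [[-0.02,-0.05,0,0],[-0.02,-0.1,0,0],[-0.02,-0.1,0,0]],
])

```text
t: 8.38
tcp_pos: [0.5381, 0.1293, 0.0781]
eef_rot: [3.07, 0.664, 0.0]
wrist_force: [-2.7, -4.7, 5.5]
width: 0.031
```

Call:
jog_arm([
  [[0,-0.05,0,0],[0,-0.1,0,0],[0,-0.1,0,0]],
])

```text
t: 8.63
tcp_pos: [0.5381, 0.1293, 0.0781]
eef_rot: [3.068, 0.663, 0.001]
wrist_force: [-0.6, -9.2, 4.0]
width: 0.0309
```

```bash
python3 -c "
from h import *
st()"
```

```text
t8.63 tcp [0.5381 0.1293 0.0781] tray [-0.0029 -0.008   0.0781] yaw24.38 F [-0.6 -9.2  4. ] Ftray [-4.4 -8.1  4. ] w0.0309
```

Contact is firm: the TCP stopped at y=-8.0 mm and the force rose from 3 to 8 N, so the row is closed. Next I let go of the lever.

Call:
jog_arm([
  [[0,0,0,0],[0,0,0,0],[0,0,0,0],[0,0,0,0],[0,0,0,0],[0,0,0,0]],
], fingers=5.4)

```text
t: 9.13
tcp_pos: [0.5375, 0.1307, 0.0777]
eef_rot: [-3.07, -0.665, 0.0]
wrist_force: [-0.5, 0.3, -0.2]
width: 0.0541
```

```bash
python3 look.py 8
```

```text
t9.23 tcp [0.5375 0.1307 0.0778] tray [-0.0028 -0.0065  0.0778] yaw24.45 F [0.3 0.4 0.1] Ftray [0.4 0.3 0.1] w0.0539
```

View pics/b8.png

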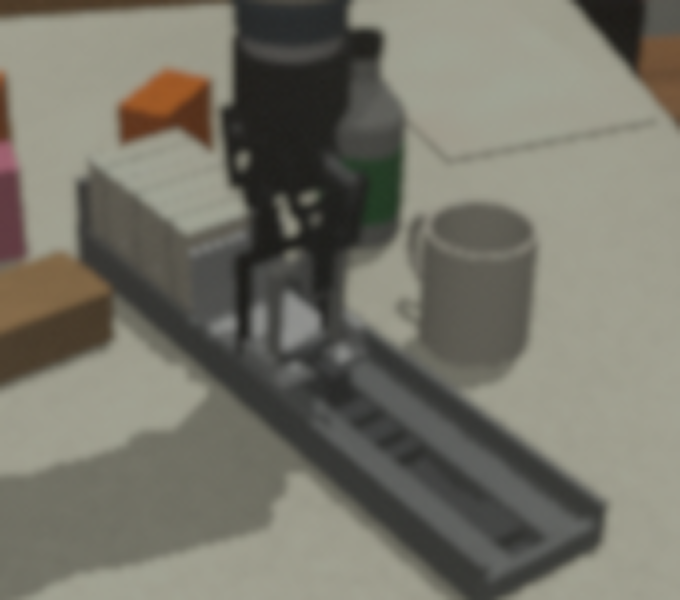

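Call:
jog_arm([
  [[0,0.3,0,0],[0,0.6,0,0],[0,0.9,0,0],[0,1.0,0,0],[0,1.0,0,0]],
])

```text
t: 9.65
tcp_pos: [0.5419, 0.121, 0.0778]
eef_rot: [-3.071, -0.664, -0.0]
wrist_force: [0.6, -0.3, -0.3]
width: 0.0539
```

Call:
jog_arm([
  [[0,0.1,0,0],[0,0.15,0,0],[0,0.2,0,0],[0,0.2,0,0]],
])

```text
t: 9.98
tcp_pos: [0.5425, 0.1196, 0.0777]
eef_rot: [-3.07, -0.665, 0.0]
wrist_force: [0.1, -0.3, -0.2]
width: 0.0537
```

```bash
python3 -c "
from h import *
st()"
```

```text
t9.98 tcp [0.5425 0.1196 0.0777] tray [-0.0029 -0.0187  0.0777] yaw24.44 F [ 0.1 -0.3 -0.2] Ftray [-0.  -0.3 -0.2] w0.0537
```

Call:
jog_arm([
  [[0,0.05,0,0],[0,0.1,0,0],[0,0.1,0,0]],
])

```text
t: 10.23
tcp_pos: [0.5428, 0.119, 0.0778]
eef_rot: [-3.07, -0.665, 0.0]
wrist_force: [-1.1, 2.0, -0.6]
width: 0.054
```

Call:
jog_arm([
  [[0,0.05,0,0],[0,0.1,0,0],[0,0.1,0,0]],
])

```text
t: 10.48
tcp_pos: [0.5433, 0.1178, 0.0778]
eef_rot: [-3.07, -0.665, 0.0]
wrist_force: [-0.7, 3.2, 0.2]
width: 0.0541
```

```bash
python3 -c "
from h import *
st()"
```

```text
t10.48 tcp [0.5433 0.1178 0.0778] tray [-0.0029 -0.0206  0.0778] yaw24.44 F [-0.7  3.2  0.2] Ftray [0.7 3.2 0.2] w0.0541
```

The front finger is pulling on the grip bar against about 3 N of pawl drag. I'll continue in 1 mm steps.

Call:
jog_arm([
  [[0,0.05,0,0],[0,0.1,0,0]],
])

```text
t: 10.65
tcp_pos: [0.5438, 0.1168, 0.0778]
eef_rot: [3.07, 0.665, 0.0]
wrist_force: [0.4, 0.0, 0.0]
width: 0.0544
```

Call:
jog_arm([
  [[0,0.05,0,0],[0,0.1,0,0]],
])

```text
t: 10.82
tcp_pos: [0.5444, 0.1155, 0.0778]
eef_rot: [3.07, 0.664, 0.0]
wrist_force: [0.7, -1.2, 0.2]
width: 0.0537
```

Call:
jog_arm([
  [[0,0.05,0,0],[0,0.1,0,0]],
])

```text
t: 10.98
tcp_pos: [0.5447, 0.1147, 0.0778]
eef_rot: [3.07, 0.664, -0.0]
wrist_force: [0.8, -0.0, 0.0]
width: 0.054
```

```bash
python3 -c "
from h import *
st()"
```

```text
t10.98 tcp [0.5447 0.1147 0.0778] tray [-0.003  -0.024   0.0778] yaw24.42 F [ 0.8 -0.   0. ] Ftray [ 0.7 -0.3  0. ] w0.0540
```

The force fell to zero, which could be the pawl snapping in. I'll look.

```bash
python3 look.py 9; python3 -c "
import cv2
a=cv2.imread('pics/side9.png')[150:240,195:285]; a=cv2.convertScaleAbs(a,alpha=1.5); cv2.imwrite('pics/c9.png',cv2.resize(a,(600,600),interpolation=cv2.INTER_CUBIC))
a=cv2.imread('pics/side8.png')[150:240,195:285]; a=cv2.convertScaleAbs(a,alpha=1.5);cv2.imwrite('pics/c8.png',cv2.resize(a,(600,600),interpolation=cv2.INTER_CUBIC))"
```

```text
t11.08 tcp [0.5447 0.1148 0.0778] tray [-0.0029 -0.0239  0.0778] yaw24.42 F [0.3 0.6 0.9] Ftray [0.5 0.4 0.9] w0.0538
```

View pics/c9.png

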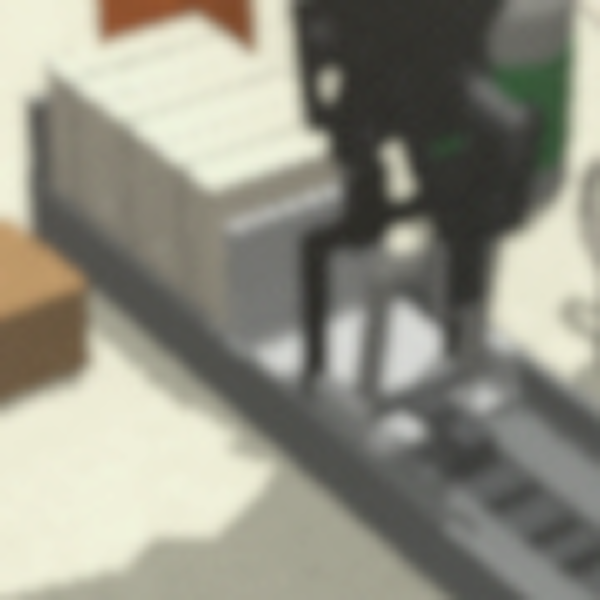

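View pics/c8.png

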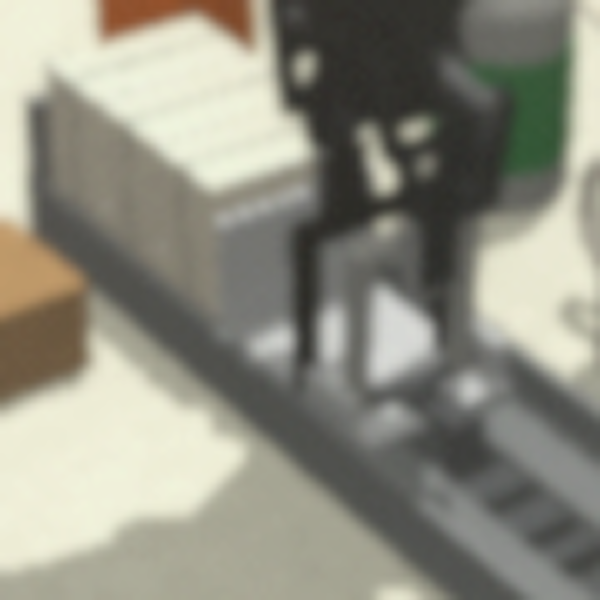

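Run:
```python
from h import *
p=np.load("p.npy")
for y in(.062,.057,.052): print(y,((proj("side",t2w(p,[-.04,y-.0025,.08]))-[195,150])*6.67).round(1))
for d in(.0,.0352-.021): print(((proj("side",t2w(p,[-.026,.052-.06-.021-d,.1]))-[195,150])*6.67).round(1))
```

```text
0.062 [[213.4 219.2]]
0.057 [[219.9 224.4]]
0.052 [[226.4 229.5]]
[[363.9 261.2]]
[[385.  277.2]]
```

Call:
jog_arm([
  [[0,0.05,0,0],[0,0.05,0,0]],
])

```text
t: 11.25
tcp_pos: [0.5448, 0.1145, 0.0778]
eef_rot: [3.07, 0.665, 0.0]
wrist_force: [-0.3, -0.2, -0.1]
width: 0.054
```

Call:
jog_arm([
  [[0,0.05,0,0],[0,0.05,0,0]],
])

```text
t: 11.42
tcp_pos: [0.545, 0.1141, 0.0778]
eef_rot: [3.07, 0.665, -0.0]
wrist_force: [-0.0, 1.3, -0.2]
width: 0.0538
```

```bash
python3 -c "
from h import *
st()"
```

```text
t11.42 tcp [0.545  0.1141 0.0778] tray [-0.003  -0.0247  0.0778] yaw24.43 F [-0.   1.3 -0.2] Ftray [ 0.5  1.1 -0.2] w0.0538
```

Call:
jog_arm([
  [[0,0.05,0,0],[0,0.05,0,0]],
])

```text
t: 11.58
tcp_pos: [0.5452, 0.1136, 0.0778]
eef_rot: [3.07, 0.665, 0.0]
wrist_force: [-0.1, -0.1, -1.1]
width: 0.0539
```

Call:
jog_arm([
  [[0,0.05,0,0],[0,0.05,0,0]],
])

```text
t: 11.75
tcp_pos: [0.5454, 0.1132, 0.0778]
eef_rot: [3.07, 0.665, -0.0]
wrist_force: [0.1, 0.2, -0.0]
width: 0.0538
```

```bash
python3 -c "
from h import *
st()"
```

```text
t11.75 tcp [0.5454 0.1132 0.0778] tray [-0.003  -0.0257  0.0778] yaw24.43 F [ 0.1  0.2 -0. ] Ftray [ 0.2  0.2 -0. ] w0.0538
```

Call:
jog_arm([
  [[0,0.05,0,0],[0,0.1,0,0],[0,0.1,0,0]],
])

```text
t: 12.0
tcp_pos: [0.5458, 0.1124, 0.0778]
eef_rot: [-3.07, -0.665, 0.0]
wrist_force: [0.1, 1.3, 0.4]
width: 0.0539
```

Call:
jog_arm([
  [[0,0.05,0,0],[0,0.05,0,0]],
])

```text
t: 12.17
tcp_pos: [0.5458, 0.1122, 0.0778]
eef_rot: [-3.069, -0.665, 0.0]
wrist_force: [-1.0, 4.4, 1.3]
width: 0.054
```

Call:
jog_arm([
  [[0,0.05,0,0],[0,0.05,0,0]],
])

```text
t: 12.33
tcp_pos: [0.5459, 0.1121, 0.0777]
eef_rot: [-3.069, -0.665, 0.0]
wrist_force: [-2.8, 6.3, 0.4]
width: 0.054
```

```bash
python3 look.py 10; python3 -c "
import cv2
a=cv2.imread('pics/side10.png')[150:240,195:285]; a=cv2.convertScaleAbs(a,alpha=1.5); cv2.imwrite('pics/c10.png',cv2.resize(a,(600,600),interpolation=cv2.INTER_CUBIC))"
```

```text
t12.43 tcp [0.5459 0.1122 0.0777] tray [-0.003  -0.0268  0.0777] yaw24.47 F [-2.7  6.5  0.7] Ftray [0.3 7.  0.7] w0.0537
```

View pics/c10.png

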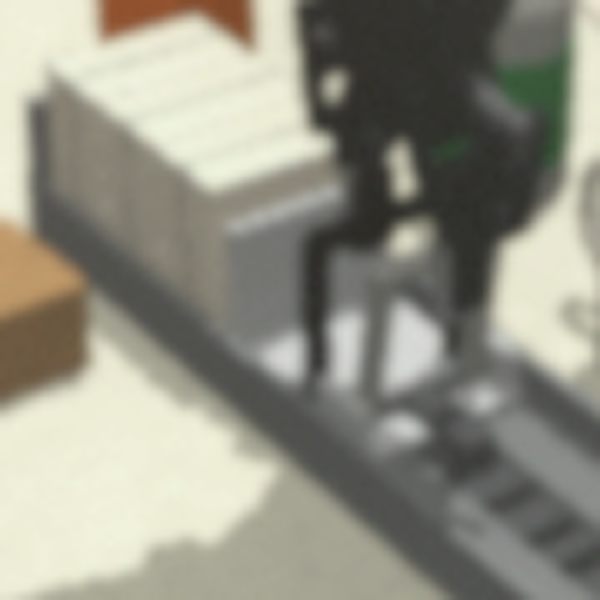

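Locked: the TCP stopped moving while the pull rose to 7 N, above the drag, about 7.5 mm behind the closed position. I'll release and lift clear.

Call:
jog_arm([
  [[0,-0.2,0,0],[0,-0.3,0,0],[0,-0.3,0,0],[0,-0.3,0,0],[0,-0.3,0,0]],
], fingers=7.5)

```text
t: 12.85
tcp_pos: [0.5451, 0.1139, 0.0778]
eef_rot: [3.07, 0.665, 0.0]
wrist_force: [-1.1, -0.1, 0.2]
width: 0.0754
```

Call:
jog_arm([
  [[0,0,-1,0],[0,0,-3,0],[0,0,-6,0],[0,0,-9,0],[0,0,-12,0],[0,0,-14,0],[0,0,-15,0],[0,0,-15,0]],
])

```text
t: 13.52
tcp_pos: [0.5458, 0.1141, 0.2304]
eef_rot: [3.07, 0.665, 0.007]
wrist_force: [-0.3, -0.2, -0.4]
width: 0.0747
```

Call:
jog_arm([
  [[-2,2,0,0],[-5,5,0,0],[-7.5,7.5,0,0],[-10,10,0,0],[-12.5,12.5,0,0],[-15,15,0,0],[-17.5,17.5,0,0],[-20,20,0,0],[-22,22,0,0],[-23,23,0,0],[-23,23,0,0]],
])

```text
t: 14.43
tcp_pos: [0.4294, -0.1926, 0.2262]
eef_rot: [-3.07, -0.659, 0.003]
wrist_force: [-0.9, 0.4, 0.4]
width: 0.0748
```

```bash
python3 look.py 11; python3 -c "
import cv2
a=cv2.imread('pics/top11.png')[115:245,175:380]; a=cv2.convertScaleAbs(a,alpha=1.5); cv2.imwrite('pics/c11.png',cv2.resize(a,(800,507),interpolation=cv2.INTER_CUBIC))"
```

```text
t14.53 tcp [ 0.4302 -0.1904  0.2267] tray [-0.2352 -0.2527  0.2267] yaw24.34 F [-0.7  1.  -0. ] Ftray [-0.2  1.2 -0. ] w0.0744
```

View pics/c11.png

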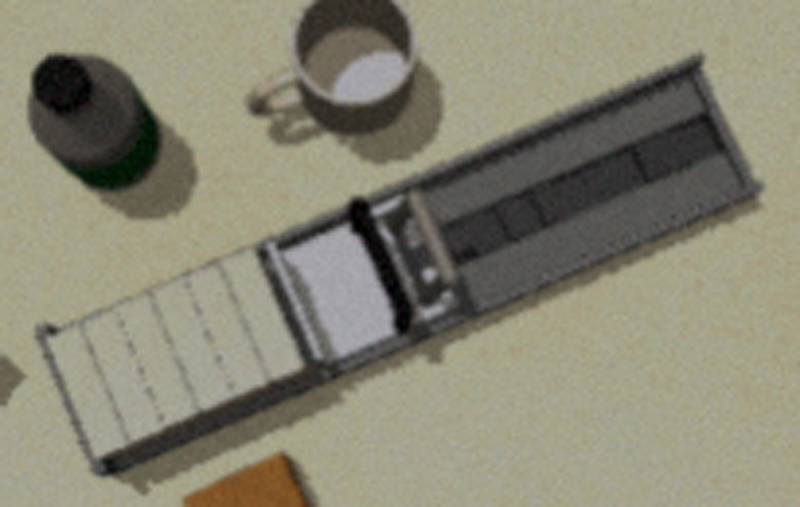

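View pics/b11.png

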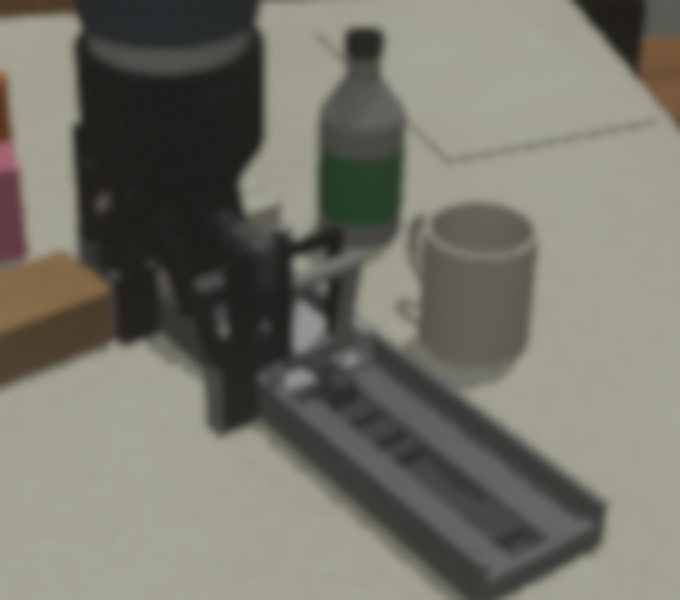

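Run:
```python
from h import *
p=np.load("p.npy")
im=cv2.imread("pics/top11.png")
f=lambda P:((proj("top",t2w(p,P))-[175,115]+.5)*3.902).round().astype(int)
a=cv2.imread("pics/c11.png")
for s,g,c in((.0545,.033,(0,0,255)),(.0545,.0275,(255,0,0))):
    for L in([[-.035,s-.06,.1],[.035,s-.06,.1]],[[-.026,s-.06-g,.1],[.026,s-.06-g,.1]],[[-.04,s,.08],[.04,s,.08]]):
        q=f(L); cv2.line(a,tuple(map(int,q[0])),tuple(map(int,q[1])),c,1)
cv2.imwrite("pics/d11.png",cv2.resize(a[150:400,200:550],(800,571),interpolation=cv2.INTER_CUBIC))
```

```text
(no output)
```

View pics/d11.png

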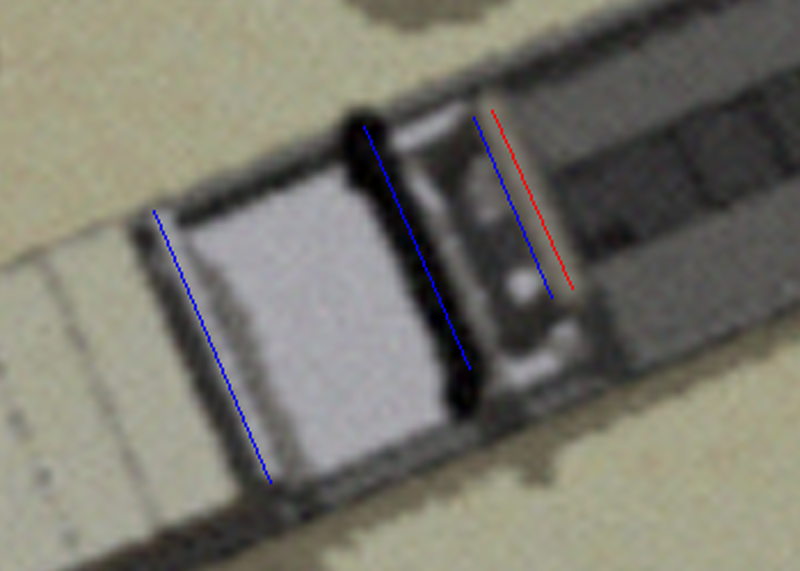

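The overlay puts the lever bar on the 33 mm line (fully released, pawl down) and the plate about 7–8 mm behind the row. The row itself is unbroken against the end wall.

```bash
python3 -c "
from plant import *
print(finish_job())"
```

```text
the job is handed in; nothing more can be done
None
```

The row is closed up, the bookend is locked in the first notch behind it, and the job was handed in at about 14.5 s.

- **Closing the row:** I squeezed the lever against the grip bar (finger opening about 31 mm) and slid the bookend forward about 117 mm. It then stopped, with the push rising from 3 to 8 N, well under the cartons' 25 N limit.
- **Locking:** I let go of the lever and drew the bookend back with the front finger alone. The pawl drag of about 3 N vanished when it snapped in. The bookend then resisted a light 7 N pull about 7.5 mm behind the closed position, inside the 4–20 mm range.
- **Last checks:**
  - The final top view shows the three cartons together against the end wall.
  - The lever bar stands about 33 mm from the grip bar, which means the pawl is down.
  - The mug and tumbler stand where they were. The gift box is only partly in that view, and nothing came near it.
  - I did not push the bookend forward to test the lock in that direction.
- **Pose fit:** My tray fit was a few millimetres and about half a degree uncertain. While sliding, this showed only as a side force of up to about 6.5 N, which I eased with small corrections.

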